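# Isolate the coffee station before cleaning

## Robot

A 6-joint arm with a two-finger parallel gripper is mounted at the origin on the work surface. World frame = base frame: x ahead of the robot, y to its left, z up, the work surface at z = 0. Lengths are in m, angles in rad, forces in N, time in s.
With the tool pointing down it reaches from about 0.225 to 0.875 m from the base axis. Payload 3.4 kg.
Tool frame: the origin (TCP) lies at the very end of the fingers, on their centre line; the grasp point (between the pads) lies 19 mm behind it; x points along the fingers, y is the direction in which the jaws open and shut, and the axes are right-handed (so a half turn about x gives the same grasp; the last joint's range is limited). The gripper opens to 85 mm and grips with 20 to 120 N. Pads are 22 mm wide; open, the fingers measure 114 mm over their backs; the gripper's body (76 mm by 85 mm) begins 54 mm behind the grasp point. The pads swing forward as they close: fully open they stand 13 mm farther back than shut.
Start: joints at [1.088, 0.276, 1.505, -0, 1.361, -0.121], TCP at [0.204, 0.538, 0.231] pointing down, gripper open.
Joint ranges: [-2.89, 2.89], [-0.75, 2.08], [0.22, 2.7], [-1.18, 4.32], [0.11, 2.71], [-2.7, 2.7]. Speed limits (rad/s): [2.57, 2.57, 3.14, 3.14, 3.14, 3.14].

## Interface

Orientations are given as a unit quaternion [w, x, y, z].
In Python, from rig import manip, get_image, get_calibration, ticket gives the robot as it stands. The module is installed in compiled form; this text tells all that it offers.
- The arm moves only by the tool arm_command, never from a script. Its argument "series" is text: rows parted by semicolons, each of 7 numbers parted by spaces: the shift along the tool's x, y, z in units of 0.1 m (1.0 is 0.1 m), then the turn, a rotation vector about the tool's x, y, z in units of pi rad (1.0 is pi rad), then the opening, from -1 (shut) to 1 (fully open), so that 0 is half open. In form: tx ty tz rx ry rz claw; .... A call has 1 to 12 rows; each row shifts and turns the commanded pose from where the row before left it, along the tool's axes as they then stand; what a row does not reach is not made up. A row lasts 1/12 s, in which the tool goes at most 41.7 mm and 7.16 degrees, less where a joint would pass 70% of its speed; a pose out of reach is approached as far as the arm can. A call with a number of a shift or a turn outside -1 to 1 is refused whole. A call with a gripper value outside its range is refused whole. The fingers move at their own pace and stop on an object; "squeeze" is the grip in N (left out, the last holds). Time passes only in rows, so rows that do not move let the fingers close. It gives the time, the measured TCP pose, the force and the opening at its end, in the units of the state.
- manip.get_state(): the state, without advancing time (a new reading comes with each control period).
- get_image(name): name is "scene" or "top"; returns the picture (400x640x3 uint8, red, green, blue); there is no depth.
- get_calibration(name): a dict with "fx", "fy", "cx", "cy" (pixels), "D" ([k1, k2, p1, p2, k3] as OpenCV has them; the pictures are not rectified), "cam_to_world" (4x4, takes a point from camera to world coordinates). Camera axes: x right, y down, z forward; pixel columns grow to the right and rows downward; lengths in m; the calibration is good to about 2 mm. A picture is of the moment at which its call begins. get_calibration takes no time and is no camera call.
- ticket.sign_off(): hands the job in, once; it reports no verdict.
The state is a dict: "clock": time; "qpos": joint angles; "qd": joint speeds; "effort": joint torques, N m; "position": TCP position; "ee_rot": TCP orientation; "contact_force": force on the tool from outside, world axes, zero at the start; "moment": the same for the moment, N m; "width": finger opening in m.
Only numpy, scipy, OpenCV 4.12 (cv2) and the standard library are available. Lean on these libraries where they do the work, as an engineer would, in place of code of your own. Each camera call takes 0.05 s, during which the arm holds its last target. There are 200 camera calls.

## Task

Switch off the coffee station at its isolator bank: pull all three levers fully over towards the robot to their off stops - they are interlocked and move only in one order, which you must find by trying which lever is blocked - and then slide the blue lock tab fully across towards the levers, so that the bank is locked off. Leave the levers off and the tab locked, let go, do not bump the wire cup rack above, and leave the cups, jug and jar standing where they are.

Things in the scene. Friction and masses are not known exactly. Their poses are not given: they have to be found in the camera images.
- bank: isolator bank, a fixed aluminium box 170 (x) x 335 (y) x 70 mm high on the counter, turned by up to 17 degrees. Origin on the counter under the middle lever slot (box x -85 to +85, y -125 to +210 mm of it); +x points away from the robot, +y to the robot's left, z up. Lever slots at y = -76, 0, +76 mm, colours in any order
- red_knob (a point): centre of the red lever's T-knob, a level round bar 22 mm thick and 26 mm long along the bank's y, 100 mm from the hinge on a 10 mm rod. The hinge axis runs along the bank's y, 55 mm above the counter at bank x = 0, in the slot. On: the knob is 56 mm to the bank's +x of the hinge, 138 mm above the counter; off: 56 mm to -x (robot side). Neighbouring levers are 76 mm apart
- yellow_knob (a point): centre of the yellow lever's T-knob, a level round bar 22 mm thick and 26 mm long along the bank's y, 100 mm from the hinge on a 10 mm rod. The hinge axis runs along the bank's y, 55 mm above the counter at bank x = 0, in the slot. On: the knob is 56 mm to the bank's +x of the hinge, 138 mm above the counter; off: 56 mm to -x (robot side). Neighbouring levers are 76 mm apart
- green_knob (a point): centre of the green lever's T-knob, a level round bar 22 mm thick and 26 mm long along the bank's y, 100 mm from the hinge on a 10 mm rod. The hinge axis runs along the bank's y, 55 mm above the counter at bank x = 0, in the slot. On: the knob is 56 mm to the bank's +x of the hinge, 138 mm above the counter; off: 56 mm to -x (robot side). Neighbouring levers are 76 mm apart
- lever_red (a joint): red lever, rad: 0 = on (leans 0.6 to the bank's +x), 1.2 = off (leans 0.6 to the robot's side, at its stop). Takes about 2.5 N at the knob, stays. The order in which the levers come free is hidden and differs each time: a blocked one gives only to about 0.12 rad (0.18 when pulled hard), then stops, until the lever before it has been thrown to its off stop
- lever_yellow (a joint): yellow lever, rad: 0 = on (leans 0.6 to the bank's +x), 1.2 = off (leans 0.6 to the robot's side, at its stop). Takes about 2.5 N at the knob, stays. The order in which the levers come free is hidden and differs each time: a blocked one gives only to about 0.12 rad (0.18 when pulled hard), then stops, until the lever before it has been thrown to its off stop
- lever_green (a joint): green lever, rad: 0 = on (leans 0.6 to the bank's +x), 1.2 = off (leans 0.6 to the robot's side, at its stop). Takes about 2.5 N at the knob, stays. The order in which the levers come free is hidden and differs each time: a blocked one gives only to about 0.12 rad (0.18 when pulled hard), then stops, until the lever before it has been thrown to its off stop
- lock_tab (a point): centre of the blue lock tab, an upright block 24 (bank's x) x 14 (bank's y) x 45 mm high that stands on the bank's top, 71 to 116 mm above the counter, at bank x = -45 mm, y = +185 mm when unlocked; this point is 96 mm above the counter. It slides straight along the bank's -y towards the levers
- lock_bar (a joint): travel of the lock tab in m: 0 = unlocked, 0.024 = locked (end stop, tab at bank y = +161 mm). About 1.5 N of friction. It is blocked after about 3 mm until all three levers are off; locked, it holds the levers off
- rack: fixed steel wire cup rack over the bank's far half, origin and axes as the bank: 6 mm rods along y at bank x = 70, 95, 120, 145, 170 mm, 250 mm above the counter, y -125 to +210 mm, 8 mm end rods, two posts at x = 170 mm, cups up to 60 mm tall on it. A tool pointing straight down at a knob that is on would strike it: tilt it 25 to 45 degrees and reach in from the robot's side
- rack_edge (a point): middle of the rack's front rod (bank x = 70, y = 42 mm, 250 mm above the counter)
- cup_stack: stack of white paper cups, 72 mm wide, 114 mm tall; origin at the centre of its underside; a bystander, not to be moved
- milk_jug: steel milk jug, 72 mm wide, 95 mm tall, with a thin handle reaching 56 mm from its axis; origin at the centre of its underside; a bystander, not to be moved
- sugar_jar: sugar jar with yellow label and steel cap, 68 mm wide, 100 mm tall; origin at the centre of its underside; a bystander, not to be moved

How it is judged:
On the way:
1. all three levers are off (each beyond 1.08 rad of 1.2) (value of joint each of lever_red, lever_yellow, lever_green above 1.08 rad), for 0.2 s.
At the end, for the whole second after the job is handed in: all three levers off (beyond 1.0 rad of 1.2), the lock tab slid across (beyond 20 of 24 mm) (value of joint each of lever_red, lever_yellow, lever_green above 1 rad and value of joint lock_bar above 0.02 m); the robot touches nothing.
It fails at once if the cup stack was moved more than 20 mm or tipped (distance of cup_stack from where it was at the start of the episode above 0.02 m or angle between cup_stack's own z axis and vertical above 0.3 rad).
It fails at once if the milk jug was moved more than 20 mm or tipped (distance of milk_jug from where it was at the start of the episode above 0.02 m or angle between milk_jug's own z axis and vertical above 0.3 rad).
It fails at once if the sugar jar was moved more than 20 mm or tipped (distance of sugar_jar from where it was at the start of the episode above 0.02 m or angle between sugar_jar's own z axis and vertical above 0.3 rad).
It fails at once if the cup rack was bumped with more than 8 N (contact force between any of the arm, the fingers and rack above 8 N).
It also fails if it takes over 64 s, if anything falls off the work surface, if the arm or the gripper's body presses on something with over 40 N, if the wrist force passes 120 N, or if a joint passes its speed limit or range.

## Working session

There is one attempt and no reset: what is moved stays moved. The work goes in short steps, Python scripts to look and compute and a tool call to move; the robot and the scene stay as the last step left them, time stands still between calls to the robot, and variables do not carry over. Pictures are saved under pics/ and viewed, about 8 in all and at most 12, crops included, and the job is handed in when it is done.

Besides the shell and the picture viewer there is one more tool, called as name(argument=value, ...), one argument or row to a line, values as JSON. arm_command: Moves the arm, as the interface text tells. Shifts and turns lie within -1 to 1; 1 stands for 0.1 m of shift or pi rad of turn. Its arguments: {"type":"object","properties":{"series":{"type":"string"},"squeeze":{"type":"number"}},"required":["series"]}

```bash
mkdir -p pics; python3 - <<'E'
from rig import manip,get_image,get_calibration
import cv2,numpy as np
np.set_printoptions(precision=3,suppress=True)
for n in("scene","top"):
    im=get_image(n);np.save(f"pics/{n}0.npy",im);cv2.imwrite(f"pics/{n}0.png",im[:,:,::-1])
    print(n,get_calibration(n))
print(manip.get_state())
E
```

```text
scene {'fx': 517.0557025457593, 'fy': 517.0557025457593, 'cx': 324.88714264573844, 'cy': 194.97043957297436, 'D': array([-0.037,  0.   ,  0.   ,  0.   ,  0.   ]), 'cam_to_world': array([[-0.907,  0.353, -0.232,  0.901],
       [ 0.422,  0.763, -0.49 ,  0.746],
       [ 0.004, -0.542, -0.841,  1.318],
       [ 0.   ,  0.   ,  0.   ,  1.   ]])}
top {'fx': 464.8218010436119, 'fy': 464.8218010436119, 'cx': 324.4615146061491, 'cy': 196.36350209782194, 'D': array([-0.129,  0.   ,  0.   ,  0.   ,  0.   ]), 'cam_to_world': array([[-0.012, -0.996,  0.085,  0.481],
       [-1.   ,  0.01 , -0.018,  0.081],
       [ 0.017, -0.085, -0.996,  1.384],
       [ 0.   ,  0.   ,  0.   ,  1.   ]])}
{'clock': 0.1, 'qpos': array([ 1.088,  0.277,  1.506,  0.   ,  1.361, -0.121]), 'qd': array([ 0.001, -0.003, -0.003,  0.   , -0.002, -0.001]), 'effort': array([  0.002, -41.77 , -24.641,  -0.   ,   0.006,   0.   ]), 'position': array([0.203, 0.537, 0.231]), 'ee_rot': array([ 0.695,  0.127,  0.696, -0.128]), 'contact_force': array([-0.639,  0.888,  0.34 ]), 'moment': array([0.018, 0.016, 0.042]), 'width': 0.08527100386513557}
```

View pics/scene0.png

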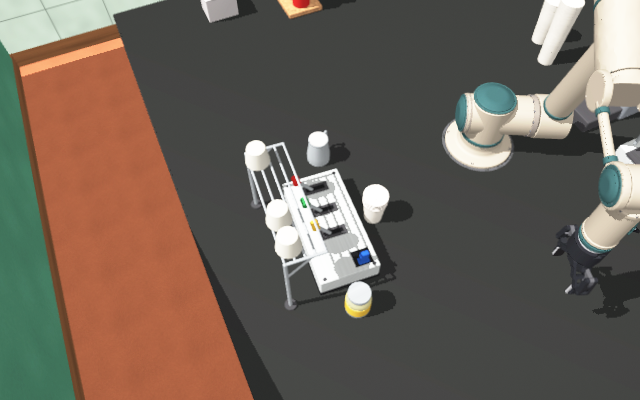

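View pics/top0.png

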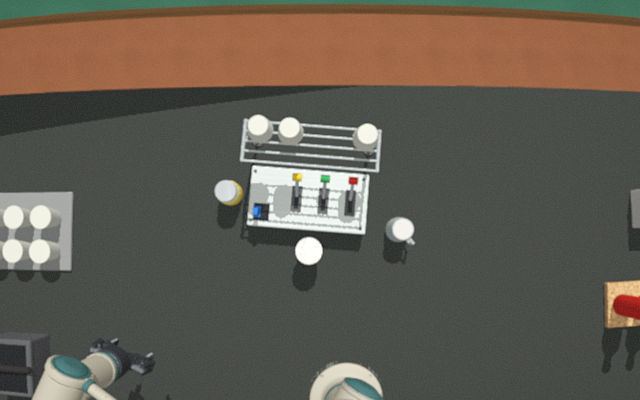

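The top view shows the knobs: yellow at (297,177), green at (325,179), red at (353,181). The blue tab is at (259,211), the cup stack at (308,250) in front of the bank, the jar at (228,192) and the jug at (400,229). In the scene view the tab is at (364,257), and the knobs are near (295,181), (303,203) and (313,226).

```bash
cat > h.py <<'E'
import numpy as np,cv2
from rig import get_calibration
np.set_printoptions(precision=4,suppress=True)
def ray(n,uv):
    c=get_calibration(n);K=np.array([[c['fx'],0,c['cx']],[0,c['fy'],c['cy']],[0,0,1]])
    p=cv2.undistortPoints(np.array([[uv]],float),K,np.array(c['D'])).ravel()
    T=np.array(c['cam_to_world']);d=T[:3,:3]@[p[0],p[1],1];return T[:3,3],d/np.linalg.norm(d)
def plane(n,uv,z):
    o,d=ray(n,uv);return o+d*(z-o[2])/d[2]
def tri(a,b):
    (o1,d1),(o2,d2)=ray("top",a),ray("scene",b)
    s=np.linalg.lstsq(np.c_[d1,-d2],o2-o1,rcond=None)[0]
    p,q=o1+s[0]*d1,o2+s[1]*d2;return (p+q)/2,np.linalg.norm(p-q)
H={'red':(0,6),'yellow':(15,32),'green':(50,75),'blue':(105,128)}
BOX={'top':(240,165,375,240),'scene':(235,165,385,275)}
def blobs(n,im):
    x0,y0,x1,y1=BOX[n];h=cv2.cvtColor(im[y0:y1,x0:x1],cv2.COLOR_RGB2HSV);out={}
    for k,(a,b) in H.items():
        m=((h[...,0]>=a)&(h[...,0]<=b)&(h[...,1]>130)&(h[...,2]>70)).astype(np.uint8)
        N,_,st,ce=cv2.connectedComponentsWithStats(m)
        if N>1:
            i=1+np.argmax(st[1:,4]);out[k]=(ce[i]+[x0,y0],st[i,:].tolist())
    return out
E
python3 - <<'E'
from h import *
t=blobs('top',np.load('pics/top0.npy'));s=blobs('scene',np.load('pics/scene0.npy'))
for k in H:
    if k in t and k in s: print(k,t[k],s[k],tri(t[k][0],s[k][0]), plane('top',t[k][0],.096 if k=='blue' else .138))
im=np.load('pics/top0.npy')[110:275,205:425];a=cv2.resize(im,None,fx=3.6,fy=3.6,interpolation=2)
cv2.imwrite('pics/c1.png',a[:,:,::-1])
E
```

```text
red (array([352.7333, 180.5333]), [109, 13, 8, 6, 45]) (array([293.7317, 180.3171]), [56, 10, 7, 11, 41]) (array([ 0.6317, -0.0193,  0.1381]), np.float64(0.005663709457491882)) [ 0.6292 -0.0178  0.138 ]
yellow (array([296.5769, 176.7692]), [53, 9, 8, 7, 52]) (array([312.7826, 226.0435]), [76, 57, 5, 9, 23]) (array([0.6431, 0.1328, 0.1352]), np.float64(0.004352860226561814)) [0.6409 0.1338 0.138 ]
green (array([324.9762, 178.4762]), [81, 11, 8, 6, 42]) (array([303.0741, 202.6667]), [66, 33, 5, 10, 27]) (array([0.6375, 0.0561, 0.1354]), np.float64(0.003922200204309526)) [0.6355 0.0571 0.138 ]
blue (array([256.7816, 211.2529]), [13, 40, 8, 13, 87]) (array([363.36, 257.1 ]), [122, 85, 13, 15, 150]) (array([0.5519, 0.2477, 0.0866]), np.float64(0.0006044390286826213)) [0.5511 0.2467 0.096 ]
```

View pics/c1.png

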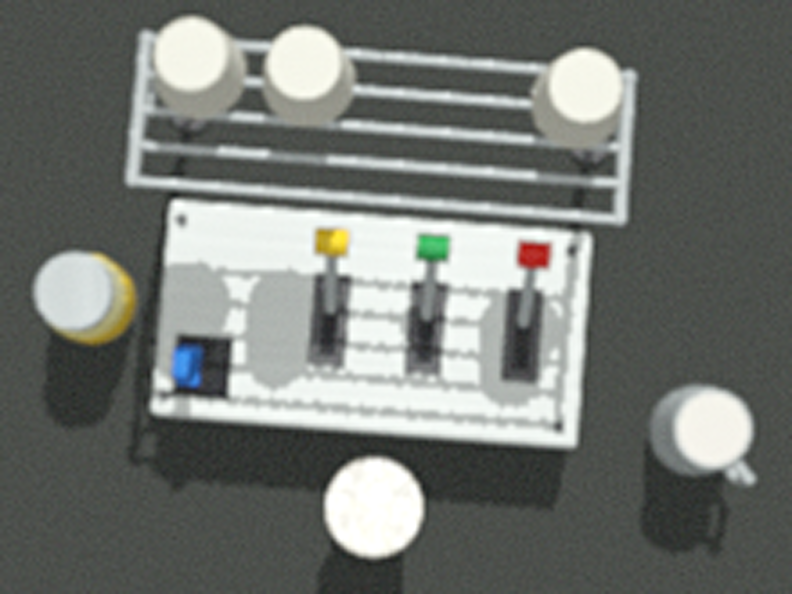

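Levers from the robot's right to left are red, green, yellow. The yaw is about -4.4°, with the hinge origin near (0.581, 0.061). The tab measurement agrees with the model to about 3 mm. Next I'll plan a tilted (40°) approach with the jaws along the bank's y.

```bash
cat >> h.py <<'E'
from scipy.spatial.transform import Rotation as Ro
TH=np.radians(-4.4);O=np.array([.5805,.0605,0]);B=np.array([[np.cos(TH),-np.sin(TH),0],[np.sin(TH),np.cos(TH),0],[0,0,1.]])
def W(x,y,z): return O+B@np.array([x,y,z])
SY=-1
def tool(tilt):  # tool x forward-down, tool y along SY*bank y
    t=np.radians(tilt);x=B@[np.sin(t),0,-np.cos(t)];y=SY*B[:,1];return np.c_[x,y,np.cross(x,y)]
def state():
    from rig import manip
    s=manip.get_state();q=s['ee_rot'];return s['position'],Ro.from_quat([q[1],q[2],q[3],q[0]]).as_matrix(),s
def plan(p0,R0,p1,R1,n):
    w=Ro.from_matrix(R0.T@R1).as_rotvec()/n;r=Ro.from_rotvec(w).as_matrix()
    S=sum(np.linalg.matrix_power(r,k) for k in range(n));d=np.linalg.solve(S,R0.T@(p1-p0))
    print(n,'rows',np.r_[d/.1,w/np.pi],'mm',np.linalg.norm(d)*1e3,'deg',np.degrees(np.linalg.norm(w)))
def grasp(knob,back,tilt):
    R=tool(tilt);return knob+(.019-back)*R[:,0],R
E
python3 - <<'E'
from h import *
p,R,s=state();print(R)
for k,u in dict(stack=(308.6,251.1),).items():
    w=plane('top',u,.114);print(k,w,B.T@(w-O))
p1,R1=grasp(W(.056,0,.138),.12,40);print(p1,R1)
plan(p,R,p1,R1,22);plan(p,R,p1,R1,24)
E
```

```text
[[-0.0008  0.3539  0.9353]
 [-0.0015  0.9353 -0.354 ]
 [-1.     -0.0017 -0.0002]]
stack [0.4402 0.1035 0.114 ] [-0.1432  0.0321  0.114 ]
[0.5716 0.0612 0.2154] [[ 0.6409 -0.0767 -0.7638]
 [-0.0493 -0.9971  0.0588]
 [-0.766  -0.     -0.6428]]
22 rows [-0.0309  0.2693  0.2774  0.039   0.0021  0.0142] mm 38.7846274229002 deg 7.486095570137425
24 rows [-0.028   0.2482  0.2531  0.0358  0.0019  0.013 ] mm 35.556447045072815 deg 6.862254272625973
```

```bash
sed -i 's/^SY=-1/SY=1/' h.py; python3 - <<'E'
from h import *
p,R,s=state()
p1,R1=grasp(W(.056,0,.138),.12,40);print(p1,R1)
plan(p,R,p1,R1,22)
plan(p,R,p+[0.1,-.15,.07],R1,12)
E
```

```text
[0.5716 0.0612 0.2154] [[ 0.6409  0.0767  0.7638]
 [-0.0493  0.9971 -0.0588]
 [-0.766   0.      0.6428]]
22 rows [ 0.0748 -0.1741  0.2034 -0.0039 -0.01    0.0015] mm 27.802162773759164 deg 1.9591726705874952
12 rows [-0.0227 -0.1009  0.1259 -0.0072 -0.0184  0.0027] mm 16.29423542386547 deg 3.591816562743742
```

arm_command(
  series="-0.02 -0.1 0.13 -0.007 -0.018 0.003 0.2; -0.02 -0.1 0.13 -0.007 -0.018 0.003 0.2; -0.02 -0.1 0.13 -0.007 -0.018 0.003 0.2; -0.02 -0.1 0.13 -0.007 -0.018 0.003 0.2; -0.02 -0.1 0.13 -0.007 -0.018 0.003 0.2; -0.02 -0.1 0.13 -0.007 -0.018 0.003 0.2; -0.02 -0.1 0.13 -0.007 -0.018 0.003 0.2; -0.02 -0.1 0.13 -0.007 -0.018 0.003 0.2; -0.02 -0.1 0.13 -0.007 -0.018 0.003 0.2; -0.02 -0.1 0.13 -0.007 -0.018 0.003 0.2; -0.02 -0.1 0.13 -0.007 -0.018 0.003 0.2; -0.02 -0.1 0.13 -0.007 -0.018 0.003 0.2",
  squeeze=25,
)

```text
clock: 1.1
position: [0.3093, 0.3859, 0.298]
ee_rot: [0.904, 0.025, 0.427, -0.032]
contact_force: [-0.1, 0.2, -0.1]
width: 0.0511
```

```bash
python3 - <<'E'
from h import *
p,R,s=state();print(p,s['qpos'],s['width'],s['qd'],s['contact_force'])
p1,R1=grasp(W(.056,0,.138),.10,40)
plan(p,R,p1,R1,12)
E
```

```text
[0.3093 0.3859 0.298 ] [ 1.206   0.03    1.8525 -0.7299  1.1387 -0.0028] 0.051082089270973574 [ 0.0908 -0.2369  0.3694 -0.7842 -0.1609  0.2074] [-0.0795  0.1626 -0.0872]
12 rows [ 0.2205 -0.2534  0.1416 -0.0003 -0.0003 -0.0003] mm 36.451342916270505 deg 0.0948121504629657
```

arm_command(
  series="0.22 -0.25 0.14 0 0 0 0.2; 0.22 -0.25 0.14 0 0 0 0.2; 0.22 -0.25 0.14 0 0 0 0.2; 0.22 -0.25 0.14 0 0 0 0.2; 0.22 -0.25 0.14 0 0 0 0.2; 0.22 -0.25 0.14 0 0 0 0.2; 0.22 -0.25 0.14 0 0 0 0.2; 0.22 -0.25 0.14 0 0 0 0.2; 0.22 -0.25 0.14 0 0 0 0.2; 0.22 -0.25 0.14 0 0 0 0.2; 0.22 -0.25 0.14 0 0 0 0.2; 0 0 0 0 0 0 0.2",
)

```text
clock: 2.1
position: [0.5612, 0.0868, 0.2019]
ee_rot: [0.903, 0.027, 0.428, -0.036]
contact_force: [-0.2, 0.2, 0.4]
width: 0.0512
```

```bash
python3 - <<'E'
from h import *
from rig import get_image
im=get_image('scene');cv2.imwrite('pics/s1.png',cv2.resize(im[100:320,200:520],None,fx=2.4,fy=2.4)[:,:,::-1])
p,R,s=state();print(p,s['qpos'],s['qd'])
p1,R1=grasp(W(.056,0,.138),0,40)
plan(p,R,p1,R1,8)
E
```

```text
[0.5597 0.0885 0.202 ] [ 0.1026  0.0318  2.1198 -0.3326  0.3305 -1.0954] [ 0.0761 -0.033   0.0203 -0.0311  0.0261  0.0524]
8 rows [ 0.1481 -0.0332  0.0257 -0.0008 -0.0006 -0.0003] mm 15.391934285364439 deg 0.1847038629253184
```

View pics/s1.png

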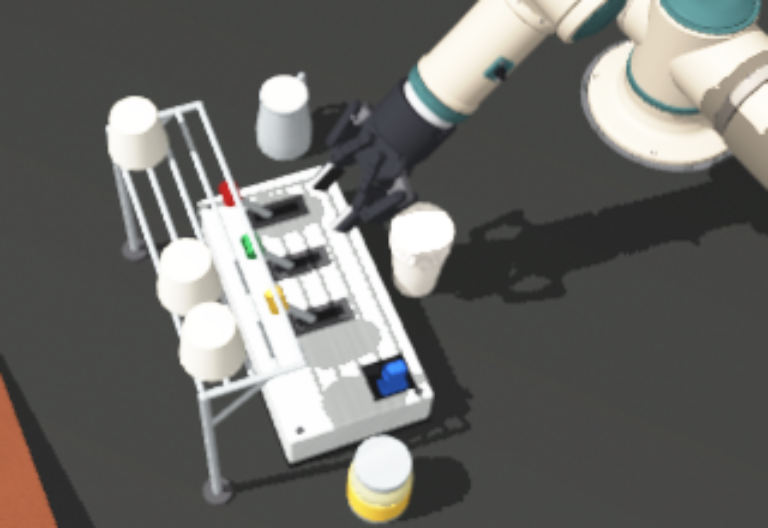

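The view shows the gripper clear of the rack and cup stack, with the knobs at crop positions (228,193), (249,247) and (273,300). q5 is near its lower bound, so I'll use a smaller tilt of 32°.

```bash
python3 - <<'E'
from h import *
p,R,s=state()
p1,R1=grasp(W(.056,0,.138),.08,32)
plan(p,R,p1,R1,8)
E
```

```text
8 rows [ 0.0465 -0.0327  0.0385 -0.0008  0.005  -0.0003] mm 6.86401418851388 deg 0.9063220884855635
```

arm_command(
  series="0.046 -0.033 0.038 0 0.005 0 0.2; 0.046 -0.033 0.038 0 0.005 0 0.2; 0.046 -0.033 0.038 0 0.005 0 0.2; 0.046 -0.033 0.038 0 0.005 0 0.2; 0.046 -0.033 0.038 0 0.005 0 0.2; 0.046 -0.033 0.038 0 0.005 0 0.2; 0.046 -0.033 0.038 0 0.005 0 0.2; 0.046 -0.033 0.038 0 0.005 0 0.2; 0 0 0 0 0 0 0.2; 0 0 0 0 0 0 0.2",
)

```text
clock: 2.98
position: [0.6021, 0.0634, 0.191]
ee_rot: [0.874, 0.027, 0.484, -0.031]
contact_force: [-0.7, 0.4, -0.6]
width: 0.0515
```

```bash
python3 - <<'E'
from h import *
p,R,s=state();print(p,s['qpos'],s['qd'],s['contact_force'])
p1,R1=grasp(W(.056,0,.138),0,32)
plan(p,R,p1,R1,8)
E
```

```text
[0.6021 0.0634 0.191 ] [ 0.0096  0.1187  1.9738 -0.0688  0.4913 -1.425 ] [ 0.0004 -0.0079  0.018   0.0024 -0.0001 -0.0049] [-0.704   0.441  -0.6413]
8 rows [ 0.1028 -0.0064  0.0017 -0.0005  0.     -0.0005] mm 10.304616663334858 deg 0.12835067265259278
```

arm_command(
  series="0.1 -0.006 0.002 0 0 0 0.2; 0.1 -0.006 0.002 0 0 0 0.2; 0.1 -0.006 0.002 0 0 0 0.2; 0.1 -0.006 0.002 0 0 0 0.2; 0.1 -0.006 0.002 0 0 0 0.2; 0.1 -0.006 0.002 0 0 0 0.2; 0.1 -0.006 0.002 0 0 0 0.2; 0.1 -0.006 0.002 0 0 0 0.2; 0 0 0 0 0 0 0.2; 0 0 0 0 0 0 0.2",
)

```text
clock: 3.82
position: [0.646, 0.055, 0.1231]
ee_rot: [0.874, 0.027, 0.484, -0.031]
contact_force: [0.6, -0.1, -0.4]
width: 0.0512
```

```bash
python3 - <<'E'
from h import *
from rig import get_image
im=get_image('scene');a=cv2.resize(im[150:270,230:400],None,fx=4,fy=4,interpolation=2)
im=get_image('top');b=cv2.resize(im[100:250,240:390],(480,480),interpolation=2)[:, :]
cv2.imwrite('pics/s2.png',a[:,:,::-1])
p,R,s=state();print(p,s['qpos'],s['contact_force']);print(grasp(W(.056,0,.138),0,32)[0])
E
```

```text
[0.6462 0.0551 0.1243] [-0.009   0.2617  1.9901 -0.0715  0.3304 -1.4329] [-0.8127  0.1183  0.591 ]
[0.6464 0.0554 0.1219]
```

View pics/s2.png

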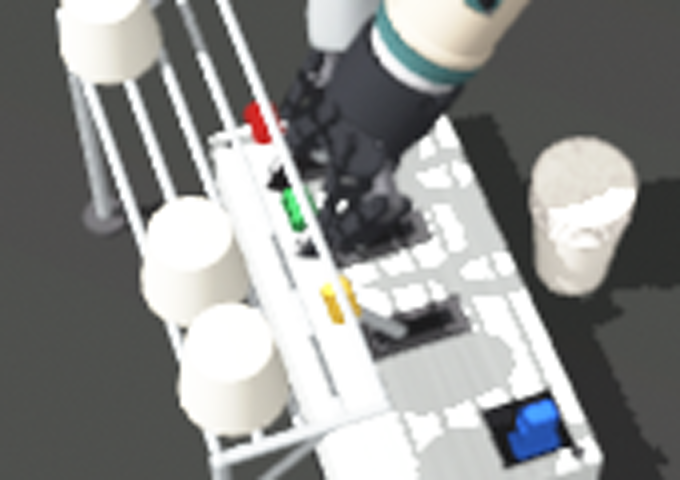

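The green knob (crop 295,207) sits between the two fingertips, at about (277,180) and (310,245). Closing.

arm_command(
  series="0 0 0 0 0 0 -1; 0 0 0 0 0 0 -1; 0 0 0 0 0 0 -1; 0 0 0 0 0 0 -1; 0 0 0 0 0 0 -1; 0 0 0 0 0 0 -1; 0 0 0 0 0 0 -1",
  squeeze=25,
)

```text
clock: 4.5
position: [0.6465, 0.0566, 0.1251]
ee_rot: [0.875, 0.027, 0.483, -0.03]
contact_force: [1.6, 7.3, -0.1]
width: 0.0256
```

```bash
cat >>h.py <<'E'
def arc(y,phi,back=0,tilt=32): # lever angle phi (0 on)
    a=.6-phi;return grasp(W(.1*np.sin(a),y,.055+.1*np.cos(a)),back,tilt)
def arcrows(y,a0,a1,n,t0=32,t1=32):
    f=np.linspace(a0,a1,n+1);t=np.linspace(t0,t1,n+1)
    for i in range(n):
        p,R=arc(y,f[i],0,t[i]);q,Q=arc(y,f[i+1],0,t[i+1])
        print(np.round(np.r_[R.T@(q-p)/.1,Ro.from_matrix(R.T@Q).as_rotvec()/np.pi],3))
E
python3 - <<'E'
from h import *
p,R,s=state();print(p,s['width'],s['contact_force'])
arcrows(0,0,1.22,18)
E
```

```text
[0.6465 0.0566 0.1251] 0.025595556815931172 [ 1.5854  7.3371 -0.0815]
[-0.061  0.    -0.029  0.     0.     0.   ]
[-0.059  0.    -0.033  0.     0.     0.   ]
[-0.057 -0.    -0.037  0.     0.     0.   ]
[-0.054  0.    -0.041  0.     0.     0.   ]
[-0.051 -0.    -0.045  0.     0.     0.   ]
[-0.048  0.    -0.048  0.     0.     0.   ]
[-0.045 -0.    -0.051  0.     0.     0.   ]
[-0.041  0.    -0.054  0.     0.     0.   ]
[-0.037  0.    -0.057  0.     0.     0.   ]
[-0.033  0.    -0.059  0.     0.     0.   ]
[-0.029 -0.    -0.061  0.     0.     0.   ]
[-0.025 -0.    -0.063  0.     0.     0.   ]
[-0.021  0.    -0.065  0.     0.     0.   ]
[-0.016  0.    -0.066  0.     0.     0.   ]
[-0.012  0.    -0.067  0.     0.     0.   ]
[-0.007 -0.    -0.067  0.     0.     0.   ]
[-0.003  0.    -0.068  0.     0.     0.   ]
[ 0.002  0.    -0.068  0.     0.     0.   ]
```

arm_command(
  series="-0.06 0.01 -0.03 0 0 0 -1; -0.06 0 -0.03 0 0 0 -1; -0.06 0 -0.04 0 0 0 -1; -0.05 0 -0.04 0 0 0 -1; 0 0 0 0 0 0 -1; 0 0 0 0 0 0 -1",
)

```text
clock: 5.0
position: [0.6253, 0.0584, 0.1369]
ee_rot: [0.876, 0.028, 0.481, -0.031]
contact_force: [18.7, 4.3, -16.9]
width: 0.0257
```

The pull met 25 N, so green is blocked. I'll ease it back, release, retreat and try another lever.

arm_command(
  series="0.05 0 0.04 0 0 0 -1; 0.06 0 0.04 0 0 0 -1; 0.06 0 0.03 0 0 0 -1; 0.05 0 0.03 0 0 0 -1; 0 0 0 0 0 0 0.2; 0 0 0 0 0 0 0.2; 0 0 0 0 0 0 0.2; -0.2 0 0 0 0 0 0.2; -0.2 0 0 0 0 0 0.2; -0.2 0 0 0 0 0 0.2; -0.2 0 0 0 0 0 0.2; 0 0 0 0 0 0 0.2",
)

```text
clock: 6.0
position: [0.6034, 0.0583, 0.1962]
ee_rot: [0.876, 0.027, 0.481, -0.031]
contact_force: [0.8, -0.1, 0.2]
width: 0.051
```

```bash
python3 - <<'E'
from h import *
from rig import get_image
t=blobs('top',get_image('top'));print({k:v[0] for k,v in t.items()})
p,R,s=state();print(p,s['width'],s['contact_force'])
for y in(-.076,.076): plan(p,R,*arc(y,0,.075),8);
plan(*arc(-.076,0,.075),*arc(-.076,0),8)
E
```

```text
{'red': array([352.7333, 180.5333]), 'yellow': array([296.6415, 176.8302]), 'green': array([324.8462, 177.6923]), 'blue': array([256.7045, 211.1364])}
[0.6036 0.0582 0.1947] 0.05128811384359602 [-0.3484 -0.4882  0.6043]
8 rows [ 0.012  -0.0945 -0.0019 -0.0005  0.0002 -0.0005] mm 9.526486446356978 deg 0.13583934614454427
8 rows [ 0.0133  0.0955 -0.0033 -0.0005  0.0002 -0.0005] mm 9.648258615726983 deg 0.13583934614454427
8 rows [ 0.0937  0.     -0.      0.      0.      0.    ] mm 9.375 deg 0.0
```

arm_command(
  series="0.01 -0.125 0 0 0 0 0.2; 0.01 -0.125 0 0 0 0 0.2; 0.01 -0.125 0 0 0 0 0.2; 0.01 -0.125 0 0 0 0 0.2; 0.01 -0.125 0 0 0 0 0.2; 0.01 -0.125 0 0 0 0 0.2; 0 0 0 0 0 0 0.2; 0.1 0 0 0 0 0 0.2; 0.1 0 0 0 0 0 0.2; 0.1 0 0 0 0 0 0.2; 0.1 0 0 0 0 0 0.2; 0.1 0 0 0 0 0 0.2",
)

```text
clock: 7.05
position: [0.6273, -0.0173, 0.1424]
ee_rot: [0.874, 0.027, 0.484, -0.031]
contact_force: [-0.7, -0.4, -1.4]
width: 0.0512
```

```bash
python3 - <<'E'
from h import *
p,R,s=state();print(p,s['qpos'],s['contact_force'])
plan(p,R,*arc(-.076,0),4)
E
```

```text
[ 0.6273 -0.0173  0.1424] [-0.1773  0.206   2.011   0.1829  0.3747 -1.8146] [-0.6681 -0.3565 -1.4435]
4 rows [ 0.0629 -0.0057  0.0018 -0.001   0.     -0.0011] mm 6.316645309414042 deg 0.2585278254801585
```

arm_command(
  series="0.07 0 0.002 0 0 0 0.2; 0.07 0 0.002 0 0 0 0.2; 0.06 0 0.002 0 0 0 0.2; 0.05 0 0 0 0 0 0.2; 0 0 0 0 0 0 0; 0 0 0 0 0 0 -1; 0 0 0 0 0 0 -1; 0 0 0 0 0 0 -1; 0 0 0 0 0 0 -1; 0 0 0 0 0 0 -1; 0 0 0 0 0 0 -1; 0 0 0 0 0 0 -1",
)

```text
clock: 8.05
position: [0.6406, -0.0189, 0.1233]
ee_rot: [0.875, 0.027, 0.483, -0.031]
contact_force: [-0.7, -3.3, -0.8]
width: 0.0254
```

arm_command(
  series="-0.06 0 -0.03 0 0 0 -1; -0.06 0 -0.03 0 0 0 -1; -0.06 0 -0.04 0 0 0 -1; -0.05 0 -0.04 0 0 0 -1; 0 0 0 0 0 0 -1; 0 0 0 0 0 0 -1",
)

```text
clock: 8.55
position: [0.6157, -0.0167, 0.1356]
ee_rot: [0.874, 0.027, 0.483, -0.031]
contact_force: [-1.6, -1.6, -0.0]
width: 0.0255
```

Red is free, so I'll continue along the arc.

arm_command(
  series="-0.05 0 -0.045 0 0 0 -1; -0.05 0 -0.05 0 0 0 -1; -0.045 0 -0.05 0 0 0 -1; -0.04 0 -0.055 0 0 0 -1; -0.037 0 -0.057 0 0 0 -1; -0.033 0 -0.06 0 0 0 -1; -0.03 0 -0.06 0 0 0 -1; -0.025 0 -0.063 0 0 0 -1; -0.02 0 -0.065 0 0 0 -1; -0.016 0 -0.066 0 0 0 -1; -0.012 0 -0.067 0 0 0 -1; 0 0 0 0 0 0 -1",
)

```text
clock: 9.55
position: [0.5435, -0.0105, 0.133]
ee_rot: [0.875, 0.027, 0.482, -0.031]
contact_force: [-2.4, 3.9, 7.3]
width: 0.0252
```

```bash
python3 - <<'E'
from h import *
p,R,s=state();print(p,s['qpos'],s['contact_force'],s['width'])
g=p-.019*R[:,0];v=B.T@(g-O);print(v,.6-np.arctan2(v[0],v[2]-.055))
plan(p,R,*arc(-.076,1.24),4)
E
```

```text
[ 0.5435 -0.0105  0.133 ] [-0.201   0.1021  2.1848  0.2653  0.3065 -1.9168] [-2.4496  3.8845  7.2803] 0.02524377544344779
[-0.0416 -0.0738  0.1491] 1.0159430312484705
4 rows [ 0.0052 -0.0065 -0.0571 -0.001   0.0004 -0.001 ] mm 5.768415663517533 deg 0.2701809186717928
```

arm_command(
  series="0.005 0 -0.06 0 0 0 -1; 0.005 0 -0.06 0 0 0 -1; 0.005 0 -0.06 0 0 0 -1; 0.005 0 -0.06 0 0 0 -1; 0 0 0 0 0 0 -1; 0 0 0 0 0 0 -1; 0 0 0 0 0 0 -1",
)

```text
clock: 10.13
position: [0.525, -0.0087, 0.1198]
ee_rot: [0.876, 0.027, 0.481, -0.031]
contact_force: [-7.1, 4.2, 15.3]
width: 0.0251
```

```bash
python3 - <<'E'
from h import *
p,R,s=state();print(p,s['qpos'],s['contact_force'],s['width'])
g=p-.019*R[:,0];v=B.T@(g-O);print(v,.6-np.arctan2(v[0],v[2]-.055))
E
```

```text
[ 0.525  -0.0087  0.1198] [-0.2073  0.098   2.2403  0.331   0.2571 -1.9897] [-7.1375  4.2119 15.2685] 0.025063913566948457
[-0.0602 -0.0735  0.1358] 1.2399663258096516
```

arm_command(
  series="-0.007 0.003 -0.02 0 0 0 -1; -0.007 0.003 -0.02 0 0 0 -1; -0.007 0.003 -0.02 0 0 0 -1; -0.007 0.003 -0.02 0 0 0 -1; 0 0 0 0 0 0 -1; 0 0 0 0 0 0 -1",
)

```text
clock: 10.63
position: [0.5214, -0.0085, 0.1183]
ee_rot: [0.877, 0.027, 0.479, -0.032]
contact_force: [18.9, 2.5, -10.4]
width: 0.0255
```

```bash
python3 - <<'E'
from h import *
from rig import get_image
p,R,s=state();f=s['contact_force'];print(p,B.T@f,'tangential',(B.T@f)@[-.825,0,-.565],s['width'])
g=p-.019*R[:,0];v=B.T@(g-O);print(v,.6-np.arctan2(v[0],v[2]-.055))
E
```

```text
[ 0.5214 -0.0085  0.1183] [ 18.6309   3.9119 -10.4367] tangential -9.47380442563471 0.02552980724618645
[-0.0639 -0.0736  0.1343] 1.2783274370470086
```

Red is at its stop, with 19 N of reaction force. Releasing.

arm_command(
  series="0.005 0 0.02 0 0 0 -1; 0 0 0 0 0 0 0.2; 0 0 0 0 0 0 0.2; 0 0 0 0 0 0 0.2; -0.15 0 0 0 0 0 0.2; -0.2 0 0 0 0 0 0.2; -0.2 0 0 0 0 0 0.2; -0.2 0 0 0 0 0 0.2; 0 0 0 0 0 0 0.2",
)

```text
clock: 11.38
position: [0.4778, -0.0052, 0.1821]
ee_rot: [0.875, 0.027, 0.482, -0.031]
contact_force: [0.6, -0.3, 0.4]
width: 0.0511
```

```bash
python3 - <<'E'
from h import *
from rig import get_image
t=blobs('top',get_image('top'));print({k:v[0] for k,v in t.items()})
if 'red' in t:
    w=plane('top',t['red'][0],.138);print(B.T@(w-O))
p,R,s=state();print(p,s['qpos'],s['contact_force'],s['width'])
for y in(.0015,.0775): plan(p,R,*arc(y,0,.075),10)
E
```

```text
{'red': array([349.7414, 221.4828]), 'yellow': array([296.5769, 176.7692]), 'green': array([324.8462, 177.6923]), 'blue': array([256.6778, 211.2667])}
[-0.0563 -0.073   0.138 ]
[ 0.4781 -0.0053  0.1809] [-0.2289 -0.0777  2.2106  0.2109  0.4615 -1.8768] [ 0.1425 -0.555  -0.2083] 0.05120263885841271
10 rows [ 0.0629  0.0752  0.1066 -0.0004  0.0001 -0.0004] mm 14.48096213559037 deg 0.10421425319711375
10 rows [ 0.0634  0.1512  0.1061 -0.0004  0.0001 -0.0004] mm 19.528340639917626 deg 0.10421425319711375
```

Red reads -56 mm, its off position. Next is green.

arm_command(
  series="0.063 0.075 0.107 0 0 0 0.2; 0.063 0.075 0.107 0 0 0 0.2; 0.063 0.075 0.107 0 0 0 0.2; 0.063 0.075 0.107 0 0 0 0.2; 0.063 0.075 0.107 0 0 0 0.2; 0.063 0.075 0.107 0 0 0 0.2; 0.063 0.075 0.107 0 0 0 0.2; 0.063 0.075 0.107 0 0 0 0.2; 0.063 0.075 0.107 0 0 0 0.2; 0.063 0.075 0.107 0 0 0 0.2; 0 0 0 0 0 0 0.2; 0 0 0 0 0 0 0.2",
)

```text
clock: 12.43
position: [0.6078, 0.0597, 0.1823]
ee_rot: [0.874, 0.027, 0.485, -0.031]
contact_force: [-0.6, -0.1, 0.4]
width: 0.0511
```

```bash
python3 - <<'E'
from h import *
p,R,s=state();print(p,s['contact_force'])
plan(p,R,*arc(.0015,0),5)
E
```

```text
[0.6078 0.0597 0.1823] [-0.5521 -0.0672  0.3511]
5 rows [ 0.1449 -0.0007  0.0021 -0.0008 -0.0001 -0.0008] mm 14.489136876344123 deg 0.20341048049957844
```

arm_command(
  series="0.145 0 0.002 0 0 0 0.2; 0.145 0 0.002 0 0 0 0.2; 0.145 0 0.002 0 0 0 0.2; 0.145 0 0.002 0 0 0 0.2; 0.14 0 0.002 0 0 0 0.2; 0 0 0 0 0 0 0; 0 0 0 0 0 0 -1; 0 0 0 0 0 0 -1; 0 0 0 0 0 0 -1; 0 0 0 0 0 0 -1; 0 0 0 0 0 0 -1; 0 0 0 0 0 0 -1",
)

```text
clock: 13.43
position: [0.6459, 0.0569, 0.1233]
ee_rot: [0.874, 0.027, 0.485, -0.031]
contact_force: [-2.2, -3.7, -3.1]
width: 0.0256
```

arm_command(
  series="-0.06 0 -0.03 0 0 0 -1; -0.06 0 -0.03 0 0 0 -1; -0.06 0 -0.04 0 0 0 -1; -0.05 0 -0.04 0 0 0 -1; 0 0 0 0 0 0 -1; 0 0 0 0 0 0 -1",
)

```text
clock: 13.93
position: [0.6255, 0.0587, 0.136]
ee_rot: [0.875, 0.027, 0.482, -0.031]
contact_force: [15.6, -4.6, -19.1]
width: 0.0254
```

Green is still blocked, so yellow is next. Returning green first.

arm_command(
  series="0.05 0 0.04 0 0 0 -1; 0.06 0 0.04 0 0 0 -1; 0.06 0 0.03 0 0 0 -1; 0.06 0 0.03 0 0 0 -1; 0 0 0 0 0 0 0.2; 0 0 0 0 0 0 0.2; 0 0 0 0 0 0 0.2; -0.2 0 0 0 0 0 0.2; -0.2 0 0 0 0 0 0.2; -0.2 0 0 0 0 0 0.2; -0.2 0 0 0 0 0 0.2; 0 0 0 0 0 0 0.2",
)

```text
clock: 14.93
position: [0.6061, 0.0602, 0.1965]
ee_rot: [0.876, 0.027, 0.48, -0.03]
contact_force: [0.9, 0.1, 0.3]
width: 0.0512
```

arm_command(
  series="0 0.127 0 0 0 0 0.2; 0 0.127 0 0 0 0 0.2; 0 0.127 0 0 0 0 0.2; 0 0.127 0 0 0 0 0.2; 0 0.127 0 0 0 0 0.2; 0 0.127 0 0 0 0 0.2; 0 0 0 0 0 0 0.2; 0 0 0 0 0 0 0.2",
)

```text
clock: 15.6
position: [0.6114, 0.1363, 0.1925]
ee_rot: [0.874, 0.027, 0.483, -0.03]
contact_force: [-0.9, 0.1, 0.5]
width: 0.0513
```

```bash
python3 - <<'E'
from h import *
from rig import get_image
t=blobs('top',get_image('top'));print({k:v[0] for k,v in t.items()})
p,R,s=state();print(p,s['contact_force'])
plan(p,R,*arc(.077,0),5)
E
```

```text
{'red': array([349.8136, 221.4915]), 'yellow': array([296.5769, 176.7692]), 'green': array([324.8462, 177.6923]), 'blue': array([256.7473, 211.0989])}
[0.6111 0.1357 0.1924] [0.7878 0.0875 0.3003]
5 rows [ 0.1646 -0.002  -0.0045 -0.0008  0.0001 -0.0008] mm 16.466243888848332 deg 0.2045170678675961
```

arm_command(
  series="0.165 0 -0.004 0 0 0 0.2; 0.165 0 -0.004 0 0 0 0.2; 0.165 0 -0.004 0 0 0 0.2; 0.165 0 -0.004 0 0 0 0.2; 0.16 0 -0.004 0 0 0 0.2; 0 0 0 0 0 0 0; 0 0 0 0 0 0 -1; 0 0 0 0 0 0 -1; 0 0 0 0 0 0 -1; 0 0 0 0 0 0 -1; 0 0 0 0 0 0 -1; 0 0 0 0 0 0 -1",
)

```text
clock: 16.65
position: [0.6523, 0.1327, 0.1225]
ee_rot: [0.874, 0.027, 0.484, -0.031]
contact_force: [-0.6, -4.3, -1.7]
width: 0.0255
```

arm_command(
  series="-0.06 0 -0.03 0 0 0 -1; -0.06 0 -0.03 0 0 0 -1; -0.06 0 -0.04 0 0 0 -1; -0.05 0 -0.04 0 0 0 -1; 0 0 0 0 0 0 -1; 0 0 0 0 0 0 -1",
)

```text
clock: 17.15
position: [0.6276, 0.135, 0.1345]
ee_rot: [0.874, 0.027, 0.484, -0.031]
contact_force: [-2.4, -3.5, -2.7]
width: 0.0253
```

arm_command(
  series="-0.05 0 -0.045 0 0 0 -1; -0.05 0 -0.05 0 0 0 -1; -0.045 0 -0.05 0 0 0 -1; -0.04 0 -0.055 0 0 0 -1; -0.037 0 -0.057 0 0 0 -1; -0.033 0 -0.06 0 0 0 -1; -0.03 0 -0.06 0 0 0 -1; -0.025 0 -0.063 0 0 0 -1; -0.02 0 -0.065 0 0 0 -1; -0.016 0 -0.066 0 0 0 -1; -0.015 0 -0.067 0 0 0 -1; 0 0 0 0 0 0 -1",
)

```text
clock: 18.15
position: [0.5567, 0.1412, 0.1327]
ee_rot: [0.875, 0.027, 0.482, -0.031]
contact_force: [-0.8, -4.9, -0.3]
width: 0.0261
```

arm_command(
  series="0.003 0 -0.06 0 0 0 -1; 0.003 0 -0.06 0 0 0 -1; 0.003 0 -0.06 0 0 0 -1; 0 0 -0.05 0 0 0 -1; -0.005 0 -0.03 0 0 0 -1; -0.005 0 -0.02 0 0 0 -1; 0 0 0 0 0 0 -1; 0 0 0 0 0 0 -1",
)

```text
clock: 18.82
position: [0.537, 0.1432, 0.1201]
ee_rot: [0.877, 0.027, 0.48, -0.031]
contact_force: [9.7, -11.1, -0.8]
width: 0.0255
```

```bash
cat >>h.py <<'E'
def chk():
    p,R,s=state();f=B.T@s['contact_force'];print(p,'F',f,'tan',f@[-.825,0,-.565],s['width'],'q',s['qpos'])
    v=B.T@(p-.019*R[:,0]-O);print(v,.6-np.arctan2(v[0],v[2]-.055))
E
python3 -c "
from h import *
chk()"
```

```text
[0.537  0.1432 0.1201] F [ 10.5622 -10.3618  -0.761 ] tan -8.283836005694997 0.025539437409996927 q [ 0.2354  0.1599  2.1611 -0.5228  0.3094 -0.7913]
[-0.06    0.0788  0.1361] 1.236753195759855
```

arm_command(
  series="-0.005 -0.02 -0.025 0 0 0 -1; 0 0 0 0 0 0 -1; 0.005 0 0.03 0 0 0 -1; 0 0 0 0 0 0 0.2; 0 0 0 0 0 0 0.2; 0 0 0 0 0 0 0.2; -0.15 0 0 0 0 0 0.2; -0.2 0 0 0 0 0 0.2; -0.2 0 0 0 0 0 0.2; -0.2 0 0 0 0 0 0.2; 0 0 0 0 0 0 0.2",
)

```text
clock: 19.73
position: [0.4926, 0.1442, 0.1835]
ee_rot: [0.876, 0.028, 0.481, -0.03]
contact_force: [-0.2, -0.8, -0.4]
width: 0.0515
```

```bash
python3 - <<'E'
from h import *
from rig import get_image
t=blobs('top',get_image('top'));print({k:v[0] for k,v in t.items()})
if 'yellow' in t: print(B.T@(plane('top',t['yellow'][0],.138)-O),t['yellow'])
p,R,s=state();print(p,s['contact_force'])
plan(p,R,*arc(.0015,0,.075),10)
E
```

```text
{'red': array([349.8136, 221.4915]), 'yellow': array([293.5, 217. ]), 'green': array([324.8421, 177.7632]), 'blue': array([256.7556, 211.1667])}
[-0.0543  0.0783  0.138 ] (array([293.5, 217. ]), [50, 49, 8, 7, 56])
[0.4928 0.1441 0.1821] [0.14   0.5988 0.9956]
10 rows [ 0.0611 -0.0749  0.1042 -0.0004  0.0002 -0.0005] mm 14.2103478531115 deg 0.11868596100360797
```

arm_command(
  series="0.061 -0.075 0.105 0 0 0 0.2; 0.061 -0.075 0.105 0 0 0 0.2; 0.061 -0.075 0.105 0 0 0 0.2; 0.061 -0.075 0.105 0 0 0 0.2; 0.061 -0.075 0.105 0 0 0 0.2; 0.061 -0.075 0.105 0 0 0 0.2; 0.061 -0.075 0.105 0 0 0 0.2; 0.061 -0.075 0.105 0 0 0 0.2; 0.061 -0.075 0.105 0 0 0 0.2; 0.061 -0.075 0.105 0 0 0 0.2; 0 0 0 0 0 0 0.2; 0 0 0 0 0 0 0.2",
)

```text
clock: 20.78
position: [0.6075, 0.0582, 0.1814]
ee_rot: [0.874, 0.028, 0.484, -0.032]
contact_force: [-0.2, -0.2, -0.4]
width: 0.0513
```

```bash
python3 - <<'E'
from h import *
p,R,s=state();print(p,s['contact_force'])
plan(p,R,*arc(.0015,0),5)
E
```

```text
[0.6075 0.0582 0.1814] [-0.1727 -0.2097 -0.4364]
5 rows [ 0.1435  0.0025  0.0034 -0.0009 -0.     -0.0008] mm 14.358143143494287 deg 0.21197846695822362
```

arm_command(
  series="0.145 0.002 0.003 0 0 0 0.2; 0.145 0.002 0.003 0 0 0 0.2; 0.145 0.002 0.003 0 0 0 0.2; 0.145 0.002 0.003 0 0 0 0.2; 0.14 0.002 0.003 0 0 0 0.2; 0 0 0 0 0 0 0; 0 0 0 0 0 0 -1; 0 0 0 0 0 0 -1; 0 0 0 0 0 0 -1; 0 0 0 0 0 0 -1; 0 0 0 0 0 0 -1; 0 0 0 0 0 0 -1",
)

```text
clock: 21.78
position: [0.6455, 0.057, 0.1222]
ee_rot: [0.874, 0.027, 0.485, -0.031]
contact_force: [-2.3, -5.1, -3.6]
width: 0.0252
```

arm_command(
  series="-0.06 0 -0.03 0 0 0 -1; -0.06 0 -0.03 0 0 0 -1; -0.06 0 -0.04 0 0 0 -1; -0.05 0 -0.04 0 0 0 -1; 0 0 0 0 0 0 -1; 0 0 0 0 0 0 -1",
)

```text
clock: 22.28
position: [0.6215, 0.0592, 0.1349]
ee_rot: [0.874, 0.027, 0.484, -0.031]
contact_force: [-2.5, -5.0, -2.5]
width: 0.0255
```

Green is free now. Continuing.

arm_command(
  series="-0.05 0 -0.045 0 0 0 -1; -0.05 0 -0.05 0 0 0 -1; -0.045 0 -0.05 0 0 0 -1; -0.04 0 -0.055 0 0 0 -1; -0.037 0 -0.057 0 0 0 -1; -0.033 0 -0.06 0 0 0 -1; -0.03 0 -0.06 0 0 0 -1; -0.025 0 -0.063 0 0 0 -1; -0.02 0 -0.065 0 0 0 -1; -0.016 0 -0.066 0 0 0 -1; -0.015 0 -0.067 0 0 0 -1; 0 0 0 0 0 0 -1",
)

```text
clock: 23.28
position: [0.5516, 0.0653, 0.1345]
ee_rot: [0.876, 0.027, 0.48, -0.031]
contact_force: [-0.2, -4.8, 2.8]
width: 0.0255
```

arm_command(
  series="0.003 0 -0.06 0 0 0 -1; 0.003 0 -0.06 0 0 0 -1; 0.003 0 -0.06 0 0 0 -1; 0 0 -0.05 0 0 0 -1; -0.005 0 -0.03 0 0 0 -1; -0.005 0 -0.025 0 0 0 -1; -0.005 -0.01 -0.025 0 0 0 -1; 0 0 0 0 0 0 -1; 0 0 0 0 0 0 -1",
)

```text
clock: 24.03
position: [0.527, 0.0675, 0.119]
ee_rot: [0.877, 0.028, 0.479, -0.03]
contact_force: [5.4, -0.3, -0.9]
width: 0.0257
```

```bash
python3 -c "
from h import *
chk()"
```

```text
[0.527  0.0675 0.119 ] F [ 5.4209  0.1562 -0.9067] tan -3.9599520158660093 0.025687123719563307 q [ 0.0232  0.1145  2.2262 -0.1678  0.2353 -1.3101]
[-0.0641  0.0026  0.135 ] 1.2757421867043375
```

Pressing a little more to confirm the stop, then releasing and retreating.

arm_command(
  series="-0.007 0 -0.03 0 0 0 -1; -0.007 0 -0.03 0 0 0 -1; 0 0 0 0 0 0 -1",
)

```text
clock: 24.28
position: [0.5264, 0.0677, 0.1192]
ee_rot: [0.879, 0.028, 0.475, -0.03]
contact_force: [20.5, -5.6, -11.9]
width: 0.0256
```

arm_command(
  series="0.01 0 0.04 0 0 0 -1; 0 0 0 0 0 0 0.2; 0 0 0 0 0 0 0.2; 0 0 0 0 0 0 0.2; -0.15 0 0 0 0 0 0.2; -0.2 0 0 0 0 0 0.2; -0.2 0 0 0 0 0 0.2; -0.2 0 0 0 0 0 0.2; -0.2 0 0 0 0 0 -1; 0 0 0 0 0 0 -1",
)

```text
clock: 25.12
position: [0.4709, 0.07, 0.1984]
ee_rot: [0.876, 0.027, 0.481, -0.031]
contact_force: [0.9, 0.7, -0.0]
width: 0.0279
```

```bash
python3 - <<'E'
from h import *
from rig import get_image
im=get_image('top');t=blobs('top',im)
for k in t: print(k,t[k],B.T@(plane('top',t[k][0],.138 if k!='blue' else .1)-O))
s2=blobs('scene',get_image('scene'))
print({k:v[0] for k,v in s2.items()})
p,R,s=state();print(p,s['contact_force'],s['width'],s['qpos'])
E
```

```text
red (array([349.8136, 221.4915]), [106, 53, 9, 8, 59]) [-0.0563 -0.0732  0.138 ]
yellow (array([293.5, 217. ]), [50, 49, 8, 7, 56]) [-0.0543  0.0783  0.138 ]
green (array([321.5208, 219.4792]), [78, 51, 8, 7, 48]) [-0.0559  0.0029  0.138 ]
blue (array([256.7333, 211.2889]), [13, 41, 9, 12, 90]) [-0.0439  0.183   0.1   ]
{'red': array([333.3919, 169.027 ]), 'yellow': array([354.5902, 212.9836]), 'green': array([343.6406, 190.5   ]), 'blue': array([363.3725, 257.0654])}
[0.4709 0.0697 0.1957] [ 0.1623 -0.1483  0.6089] 0.013066954555218077 [ 0.0371 -0.0908  2.1759 -0.099   0.4985 -1.3747]
```

All three levers read off (x about -56 mm, force confirmed at the stop). Next is the tab. I'll straddle it with the jaws along the bank's y, and first check the jar's clearance.

```bash
python3 - <<'E'
from h import *
w=plane('top',(205+75/3.6,110+290/3.6),.1);print('jar top',B.T@(w-O))
p,R,s=state()
print(W(-.044,.184,.1))
p1,R1=grasp(W(-.044,.184,.1),.09,22);print(p1)
plan(p,R,p1,R1,10)
p2,R2=grasp(W(-.044,.184,.1),0,22);print(p2);plan(p1,R1,p2,R2,8)
E
```

```text
jar top [0.0078 0.2736 0.1   ]
[0.5507 0.2473 0.1   ]
[0.5242 0.2494 0.1658]
10 rows [ 0.0462  0.183   0.0199 -0.0004  0.0057 -0.0005] mm 18.981205639450017 deg 1.0231054506069182
[0.5578 0.2468 0.0824]
8 rows [ 0.1125 -0.     -0.      0.      0.      0.    ] mm 11.250000000000002 deg 0.0
```

arm_command(
  series="0.046 0.183 0.02 0 0.0057 0 -0.15; 0.046 0.183 0.02 0 0.0057 0 -0.15; 0.046 0.183 0.02 0 0.0057 0 -0.15; 0.046 0.183 0.02 0 0.0057 0 -0.15; 0.046 0.183 0.02 0 0.0057 0 -0.15; 0.046 0.183 0.02 0 0.0057 0 -0.15; 0.046 0.183 0.02 0 0.0057 0 -0.15; 0.046 0.183 0.02 0 0.0057 0 -0.15; 0.046 0.183 0.02 0 0.0057 0 -0.15; 0.046 0.183 0.02 0 0.0057 0 -0.15; 0 0 0 0 0 0 -0.15; 0 0 0 0 0 0 -0.15",
)

```text
clock: 26.22
position: [0.5247, 0.2496, 0.1647]
ee_rot: [0.827, 0.029, 0.561, -0.028]
contact_force: [0.0, -0.4, 0.5]
width: 0.0359
```

```bash
python3 - <<'E'
from h import *
p,R,s=state();print(p,s['contact_force'],s['width'],s['qpos'])
plan(p,R,*grasp(W(-.044,.184,.1),0,22),8)
E
```

```text
[0.5247 0.2496 0.1647] [ 0.0426 -0.3815  0.4896] 0.03592313940418929 [ 0.4294  0.1887  1.8734 -0.2464  0.7542 -0.9064]
8 rows [ 0.111  -0.0012  0.0004 -0.0003 -0.0002 -0.0005] mm 11.097669923106547 deg 0.12234515837856619
```

arm_command(
  series="0.11 0 0 0 0 0 -0.15; 0.11 0 0 0 0 0 -0.15; 0.11 0 0 0 0 0 -0.15; 0.11 0 0 0 0 0 -0.15; 0.11 0 0 0 0 0 -0.15; 0.11 0 0 0 0 0 -0.15; 0.11 0 0 0 0 0 -0.15; 0.11 0 0 0 0 0 -0.15; 0 0 0 0 0 0 -0.15; 0 0 0 0 0 0 -0.15",
)

```text
clock: 27.05
position: [0.5575, 0.2478, 0.0842]
ee_rot: [0.827, 0.03, 0.56, -0.029]
contact_force: [-0.2, 0.2, 0.4]
width: 0.0361
```

```bash
python3 - <<'E'
from h import *
from rig import get_image
im=get_image('scene');cv2.imwrite('pics/s3.png',cv2.resize(im[150:310,260:460],None,fx=3.5,fy=3.5,interpolation=2)[:,:,::-1])
chk()
E
```

```text
[0.5577 0.248  0.085 ] F [ 0.1296 -0.7488  0.373 ] tan -0.3176181946625805 0.03651574599173424 q [ 0.3984  0.3191  1.9304 -0.298   0.5639 -0.862 ]
[-0.0441  0.1849  0.1026] 1.3474345973090656
```

View pics/s3.png

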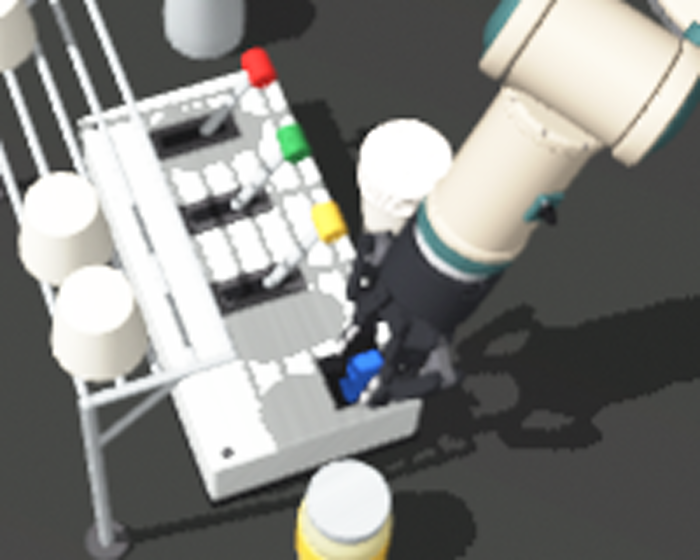

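All three levers lean to the robot's side (knobs at (258,67), (292,143), (329,220)). The blue tab (362,373) is between the fingers. Gripping and sliding.

arm_command(
  series="0 0 0 0 0 0 -1; 0 0 0 0 0 0 -1; 0 0 0 0 0 0 -1; 0 0 0 0 0 0 -1; 0 0 0 0 0 0 -1; 0 0 0 0 0 0 -1; 0 0 0 0 0 0 -1",
)

```text
clock: 27.68
position: [0.5579, 0.2483, 0.0861]
ee_rot: [0.828, 0.03, 0.559, -0.028]
contact_force: [-2.1, 1.9, 6.1]
width: 0.0137
```

arm_command(
  series="0 -0.04 0 0 0 0 -1; 0 -0.04 0 0 0 0 -1; 0 -0.04 0 0 0 0 -1; 0 -0.04 0 0 0 0 -1; 0 -0.04 0 0 0 0 -1; 0 -0.03 0 0 0 0 -1; 0 -0.02 0 0 0 0 -1; 0 0 0 0 0 0 -1; 0 0 0 0 0 0 -1",
)

```text
clock: 28.43
position: [0.5561, 0.2264, 0.0862]
ee_rot: [0.829, 0.032, 0.558, -0.027]
contact_force: [-5.8, 13.6, 7.2]
width: 0.0136
```

```bash
python3 -c "
from h import *
chk()"
```

```text
[0.5561 0.2264 0.0862] F [-6.8352 13.1531  7.2253] tan 1.5566896679198958 0.0135792279744899 q [ 0.3546  0.3003  1.9594 -0.2718  0.5382 -0.9213]
[-0.0442  0.1632  0.1038] 1.3358282486406874
```

arm_command(
  series="0 -0.02 0 0 0 0 -1; 0 -0.02 0 0 0 0 -1; 0 -0.01 0 0 0 0 -1; 0 0 0 0 0 0 -1; 0 0 0 0 0 0 -1",
)

```text
clock: 28.85
position: [0.5562, 0.2261, 0.0864]
ee_rot: [0.829, 0.036, 0.557, -0.024]
contact_force: [-7.9, 30.1, 4.3]
width: 0.0138
```

```bash
python3 -c "
from h import *
chk()"
```

```text
[0.5562 0.2261 0.0864] F [-10.1375  29.3775   4.2814] tan 5.944449770176683 0.013762746091298607 q [ 0.3492  0.2977  1.964  -0.2597  0.5287 -0.9341]
[-0.0441  0.1627  0.104 ] 1.3323255221864934
```

A hard stop at 30 N. Releasing, retreating and verifying by camera.

arm_command(
  series="0 0.05 0 0 0 0 -0.95; 0 0 0 0 0 0 -0.3; 0 0 0 0 0 0 -0.3; 0 0 0 0 0 0 -0.3; 0 0 0 0 0 0 -0.3; -0.1 0 0 0 0 0 -0.3; -0.2 0 0 0 0 0 -0.3; -0.2 0 0 0 0 0 -0.3; -0.2 0 0 0 0 0 -0.3; -0.2 0 0 0 0 0 -0.3; -0.2 0 0 0 0 0 -0.3; 0 0 0 0 0 0 -0.3",
)

```text
clock: 29.85
position: [0.5157, 0.2251, 0.1917]
ee_rot: [0.83, 0.031, 0.557, -0.028]
contact_force: [-0.5, -0.1, 1.1]
width: 0.0295
```

```bash
python3 - <<'E'
from h import *
from rig import get_image
im=get_image('top');t=blobs('top',im);sc=get_image('scene');s2=blobs('scene',sc)
for k in t:
    print(k,t[k],s2[k][0],'bank tri',B.T@(tri(t[k][0],s2[k][0])[0]-O))
a=cv2.resize(im[110:275,205:425],None,fx=3.6,fy=3.6,interpolation=2);cv2.imwrite('pics/e1.png',a[:,:,::-1])
cv2.imwrite('pics/e2.png',cv2.resize(sc[130:330,220:480],None,fx=3,fy=3,interpolation=2)[:,:,::-1])
chk()
E
```

```text
red (array([349.8136, 221.4915]), [106, 53, 9, 8, 59]) [333.3919 169.027 ] bank tri [-0.0564 -0.073   0.1406]
yellow (array([293.4364, 216.9455]), [50, 49, 8, 7, 55]) [354.1127 212.9718] bank tri [-0.0553  0.0789  0.1404]
green (array([321.449 , 219.4286]), [78, 51, 8, 7, 49]) [343.5    190.4375] bank tri [-0.0561  0.0032  0.1406]
blue (array([263.8387, 211.3871]), [20, 41, 9, 13, 93]) [360.4046 250.6412] bank tri [-0.0423  0.1647  0.0879]
[0.5148 0.2245 0.188 ] F [-0.4376  0.2969 -0.4668] tan 0.6247620959362294 0.029759610467287527 q [ 0.3869  0.1314  1.8822 -0.2177  0.7874 -0.9718]
[-0.0851  0.1582  0.2056] 1.114493371735619
```

View pics/e1.png

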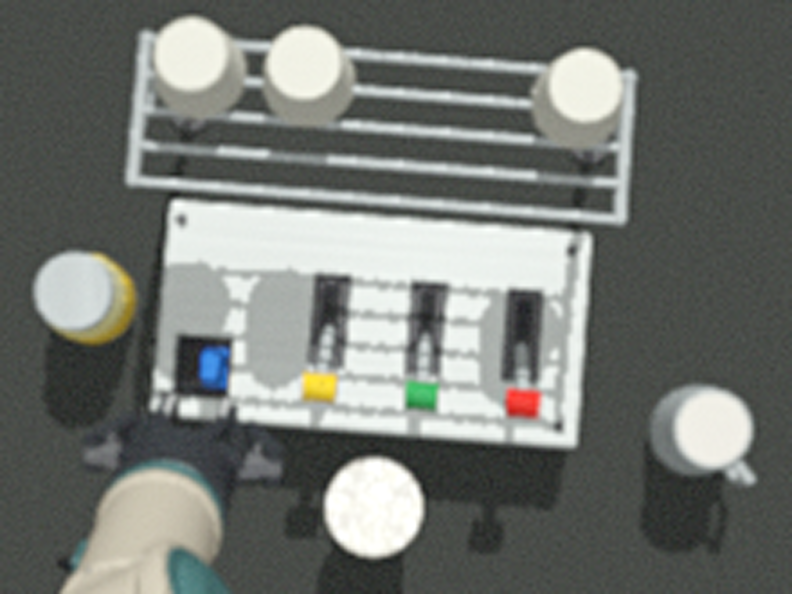

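View pics/e2.png

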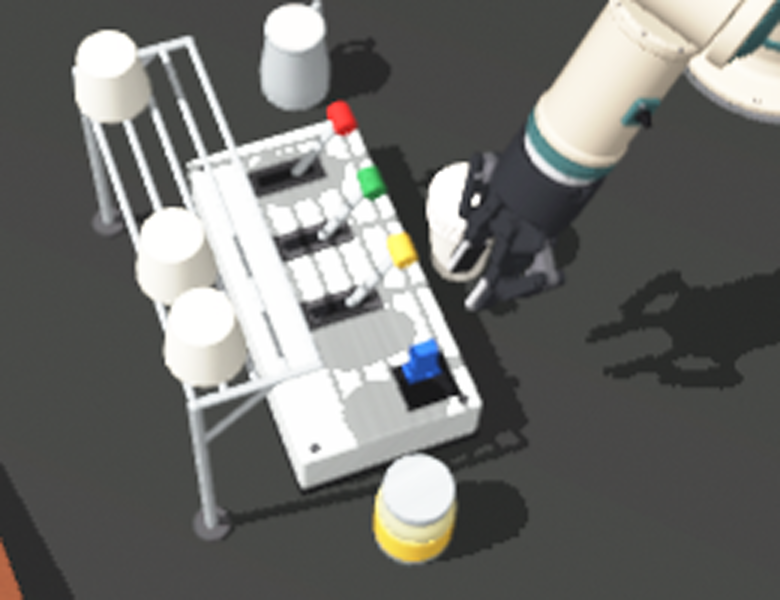

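Both views show the levers off and all bystanders in place. The tab has moved to crop (214,368), but the images give only about 20 mm of travel against the 22 mm the gripper moved. That is too close to the 20 mm threshold, so I'll push on its outer face with closed fingers.

```bash
python3 - <<'E'
from h import *
p,R,s=state()
R1=tool(22);g=W(-.044,.203,.1)
p1=g-.061*R1[:,0];plan(p,R,p1,R1,6)
p2=g+.017*R1[:,0];print(p2);plan(p1,R1,p2,R1,6)
E
```

```text
6 rows [ 0.0562  0.0737 -0.0028 -0.0006 -0.0001 -0.0008] mm 9.275003115663205 deg 0.18331692550067932
[0.5586 0.2658 0.0842]
6 rows [ 0.13 -0.    0.    0.    0.    0.  ] mm 13.000000000000007 deg 0.0
```

arm_command(
  series="0.056 0.074 0 0 0 0 -1; 0.056 0.074 0 0 0 0 -1; 0.056 0.074 0 0 0 0 -1; 0.056 0.074 0 0 0 0 -1; 0.056 0.074 0 0 0 0 -1; 0.056 0.074 0 0 0 0 -1; 0 0 0 0 0 0 -1; 0 0 0 0 0 0 -1; 0 0 0 0 0 0 -1; 0 0 0 0 0 0 -1",
)

```text
clock: 30.78
position: [0.5308, 0.2683, 0.1568]
ee_rot: [0.828, 0.03, 0.56, -0.028]
contact_force: [-0.6, -0.5, -0.8]
width: -0.0004
```

```bash
python3 - <<'E'
from h import *
p,R,s=state();print(p,s['width'])
plan(p,R,W(-.044,.203,.1)+.017*tool(22)[:,0],R,6)
E
```

```text
[0.5308 0.2683 0.1568] -0.00042990824427898973
6 rows [ 0.1295 -0.0026 -0.0018  0.      0.      0.    ] mm 12.952971936087478 deg 0.0
```

arm_command(
  series="0.13 0 -0.002 0 0 0 -1; 0.13 0 -0.002 0 0 0 -1; 0.13 0 -0.002 0 0 0 -1; 0.13 0 -0.002 0 0 0 -1; 0.13 0 -0.002 0 0 0 -1; 0.13 0 -0.002 0 0 0 -1; 0 0 0 0 0 0 -1; 0 -0.04 0 0 0 0 -1; 0 -0.04 0 0 0 0 -1; 0 -0.04 0 0 0 0 -1; 0 0 0 0 0 0 -1; 0 0 0 0 0 0 -1",
)

```text
clock: 31.78
position: [0.5579, 0.2552, 0.0843]
ee_rot: [0.828, 0.03, 0.559, -0.029]
contact_force: [0.9, 0.3, -0.0]
width: 0.0001
```

arm_command(
  series="0 -0.03 0 0 0 0 -1; 0 -0.03 0 0 0 0 -1; 0 -0.02 0 0 0 0 -1; 0 0 0 0 0 0 -1; 0 0 0 0 0 0 -1",
)

```text
clock: 32.2
position: [0.5572, 0.2478, 0.0835]
ee_rot: [0.828, 0.03, 0.559, -0.028]
contact_force: [-2.2, 3.1, 1.1]
width: 0.0003
```

arm_command(
  series="0 -0.03 0 0 0 0 -1; 0 -0.03 0 0 0 0 -1; 0 -0.02 0 0 0 0 -1; 0 0 0 0 0 0 -1; 0 0 0 0 0 0 -1",
)

```text
clock: 32.62
position: [0.5574, 0.2473, 0.0841]
ee_rot: [0.829, 0.036, 0.558, -0.024]
contact_force: [-5.3, 27.5, -2.2]
width: 0.0001
```

The tab doesn't yield at 27 N, so it is at its end stop. Backing off and checking again.

arm_command(
  series="0 0.1 0 0 0 0 -1; 0 0.03 0 0 0 0 -1; -0.2 0 0 0 0 0 -1; -0.2 0 0 0 0 0 -1; -0.2 0 0 0 0 0 -1; -0.2 0 0 0 0 0 -1; -0.2 0 0 0 0 0 -1; -0.2 0 0 0 0 0 -1; -0.2 0 0 0 0 0 -1; 0 0 0 0 0 0 -1; 0 0 0 0 0 0 -1",
)

```text
clock: 33.53
position: [0.5058, 0.254, 0.2143]
ee_rot: [0.828, 0.03, 0.559, -0.028]
contact_force: [-0.6, -0.8, 0.1]
width: 0.0002
```

```bash
python3 - <<'E'
from h import *
from rig import get_image
a0=np.load('pics/top0.npy');s0=np.load('pics/scene0.npy');a=get_image('top');c=get_image('scene')
def edges(n,im):
    h=cv2.cvtColor(im,cv2.COLOR_RGB2HSV).astype(float);b=(im[...,2].astype(float)-im[...,0]).clip(0)
    sl=(slice(200,225),slice(245,280)) if n=='top' else (slice(235,275),slice(345,385))
    b=b[sl]; b=b*(b>40); ys,xs=np.mgrid[sl]; return np.array([(xs*b).sum()/b.sum(),(ys*b).sum()/b.sum()]),int((b>0).sum())
e=[edges('top',a0),edges('top',a),edges('scene',s0),edges('scene',c)];print(e)
for z in(.1,.116):
  for n,i in(('top',0),('scene',2)):
    d=B.T@(plane(n,e[i+1][0],z)-plane(n,e[i][0],z));print(n,z,'travel mm',d*1e3)
t=blobs('top',a)
for k in t: print(k,t[k][0],B.T@(plane('top',t[k][0],.138 if k!='blue' else .1)-O))
chk()
E
```

```text
[(array([256.4136, 211.1652]), 96), (array([264.0285, 211.4381]), 98), (array([363.4875, 256.5268]), 154), (array([360.0059, 249.8671]), 144)]
top 0.1 travel mm [  0.6659 -21.1315   0.    ]
scene 0.1 travel mm [  1.0553 -21.0242   0.    ]
top 0.116 travel mm [  0.6576 -20.8682   0.    ]
scene 0.116 travel mm [  1.0414 -20.748    0.    ]
red [349.8136 221.4915] [-0.0563 -0.0732  0.138 ]
yellow [293.5 217. ] [-0.0543  0.0783  0.138 ]
green [321.449  219.4286] [-0.0558  0.0031  0.138 ]
blue [263.8889 211.4111] [-0.0429  0.1631  0.1   ]
[0.505  0.2536 0.2121] F [-0.1993 -0.1425  0.3276] tan -0.02070252322211824 4.1521859255287125e-05 q [ 0.4566  0.1227  1.8249 -0.2333  0.8704 -0.9081]
[-0.0971  0.1865  0.2298] 1.1071624073859392
```

Two different contacts, gripping and then pushing the outer face, stopped at the same tab position (bank y about 162 to 163 mm, nominal lock 161) under 27 to 30 N. Friction is only 1.5 N, so that is the end stop. The arm is clear, so I'm handing in.

```bash
python3 -c "
from rig import ticket,manip
print(manip.get_state()['contact_force']);print(ticket.sign_off())"
```

```text
[-0.20963678 -0.12676592  0.32764552]
the job is handed in; nothing more can be done
None
```

All three levers are off, the lock tab is across at its stop, and the job is handed in at about 34 s of the 64 s allowed. The sign-off gave no verdict.

- **Order:** the levers came free as red, yellow, green. Green stopped at about 25 N on both early tries, and I eased it back to on each time.
- **Levers:** I pulled each one to a firm stop. In the last images the knobs sit at bank x of about -56 mm (red), -54 mm (yellow) and -56 mm (green), against -56 mm nominal.
- **Lock tab:** I slid it by gripping it, then pushed its outer face with closed fingers. Both times it stopped at the same place, at 30 N and 27 N.
- **Surroundings:** the last picture I viewed, before the closed-finger push, shows the jug, jar and cup stack where they were. The force readings between moves showed no sign of touching the rack. The arm finished clear of everything.

**Check that disagreed:** the images give about 21 mm of tab travel and the gripper about 22 mm, against 24 mm nominal. Both are above the 20 mm needed, but the margin in the images is only about 1 mm. I relied on the hard stop being the same from two different contacts.

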